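# Line up the bath jars by height on the ledge

## Task

Line the four twist-cap jars up by height on the four cork coasters of the wooden ledge, one jar standing upright and well centred on each coaster: the shortest next to the red soap box, rising step by step to the tallest next to the white mug. Leave the soap box and the mug where they are, and do not knock any jar over.

Things in the scene. Friction and masses are not known exactly. Their poses are not given: they have to be found in the camera images.
- jar_60: Loose closed twist-cap jar, amber glass, bright yellow cap; an upright cylinder 56 mm in diameter, 60 mm high including the 16 mm cap (same 56 mm width; the cap does not turn), 0.1 to 0.25 kg. Origin at the centre of its underside, z up. Starts upright on the slab (z = 0), in front of the ledge.
- jar_80: Loose closed twist-cap jar, green glass, blue cap; an upright cylinder 56 mm in diameter, 80 mm high including the 16 mm cap (same 56 mm width; the cap does not turn), 0.1 to 0.25 kg. Origin at the centre of its underside, z up. Starts upright on the slab (z = 0), in front of the ledge.
- jar_100: Loose closed twist-cap jar, amber glass, black cap; an upright cylinder 56 mm in diameter, 100 mm high including the 16 mm cap (same 56 mm width; the cap does not turn), 0.1 to 0.25 kg. Origin at the centre of its underside, z up. Starts upright on the slab (z = 0), in front of the ledge.
- jar_120: Loose closed twist-cap jar, green glass, orange cap; an upright cylinder 56 mm in diameter, 120 mm high including the 16 mm cap (same 56 mm width; the cap does not turn), 0.1 to 0.25 kg. Origin at the centre of its underside, z up. Starts upright on the slab (z = 0), in front of the ledge.
- coaster_1: Leftmost (+y end) seen from the robot of four fixed cork discs, 72 mm across, 3 mm thick, in a straight row 95 mm apart on a wooden ledge (580 x 120 mm, 12 mm high, turned up to 7 degrees, nothing before or behind the discs). Origin at the centre of its underside, 12 mm above the slab: a jar on it stands at 15 mm. y runs along the row to coaster 1, x across it, away from the robot.
- coaster_2: Second from the left of four fixed cork discs, 72 mm across, 3 mm thick, in a straight row 95 mm apart on a wooden ledge (580 x 120 mm, 12 mm high, turned up to 7 degrees, nothing before or behind the discs). Origin at the centre of its underside, 12 mm above the slab: a jar on it stands at 15 mm. y runs along the row to coaster 1, x across it, away from the robot.
- coaster_3: Third from the left of four fixed cork discs, 72 mm across, 3 mm thick, in a straight row 95 mm apart on a wooden ledge (580 x 120 mm, 12 mm high, turned up to 7 degrees, nothing before or behind the discs). Origin at the centre of its underside, 12 mm above the slab: a jar on it stands at 15 mm. y runs along the row to coaster 1, x across it, away from the robot.
- coaster_4: Rightmost (-y end) of four fixed cork discs, 72 mm across, 3 mm thick, in a straight row 95 mm apart on a wooden ledge (580 x 120 mm, 12 mm high, turned up to 7 degrees, nothing before or behind the discs). Origin at the centre of its underside, 12 mm above the slab: a jar on it stands at 15 mm. y runs along the row to coaster 1, x across it, away from the robot.
- soap_box: Red plastic soap box with a shut snap lid, 98 x 65 mm and 37 mm high, loose, lying on one end of the ledge, its centre 105 mm beyond the end coaster; which end differs from start to start. Origin at the centre of its underside. Stays where it is.
- mug: White plastic mug, 72 mm across, 85 mm high, loose, standing on the ledge's other end, 105 mm beyond that end's coaster, its handle pointing away from the robot. Origin at the centre of its underside. Stays where it is.
Things that resemble listed ones, but are neither listed nor needed, are in the scene too. What is shaped like the jar_100 but turquoise is not meant. What is shaped like the jar_60 but turquoise is not meant.

How it is judged:
At the end, for the whole second after the job is handed in: Each jar stands upright (within 0.1 rad) and at rest on its own coaster, centred within 12 mm, its foot on the cork (within 5 mm); from the soap box end to the mug end the jars are 60, 80, 100 and 120 mm high (((horizontal distance between soap_box and coaster_1 below 0.2 m and horizontal distance between jar_60 and coaster_1 below 0.012 m and z of jar_60 in the frame of coaster_1 between -0.001 and 0.008 m and horizontal distance between jar_80 and coaster_2 below 0.012 m and z of jar_80 in the frame of coaster_2 between -0.001 and 0.008 m and horizontal distance between jar_100 and coaster_3 below 0.012 m and z of jar_100 in the frame of coaster_3 between -0.001 and 0.008 m and horizontal distance between jar_120 and coaster_4 below 0.012 m and z of jar_120 in the frame of coaster_4 between -0.001 and 0.008 m) or (horizontal distance between soap_box and coaster_4 below 0.2 m and horizontal distance between jar_60 and coaster_4 below 0.012 m and z of jar_60 in the frame of coaster_4 between -0.001 and 0.008 m and horizontal distance between jar_80 and coaster_3 below 0.012 m and z of jar_80 in the frame of coaster_3 between -0.001 and 0.008 m and horizontal distance between jar_100 and coaster_2 below 0.012 m and z of jar_100 in the frame of coaster_2 between -0.001 and 0.008 m and horizontal distance between jar_120 and coaster_1 below 0.012 m and z of jar_120 in the frame of coaster_1 between -0.001 and 0.008 m)) and angle between each of jar_60, jar_80, jar_100, jar_120's own z axis and vertical below 0.1 rad and linear speed of each of jar_60, jar_80, jar_100, jar_120 below 0.02 m/s); the robot touches nothing.
It fails at once if the soap box is pushed more than 25 mm (distance of soap_box from where it was at the start of the episode above 0.025 m).
It fails at once if the mug is pushed more than 25 mm (distance of mug from where it was at the start of the episode above 0.025 m).
It fails at once if a jar is knocked over (angle between any of jar_60, jar_80, jar_100, jar_120's own z axis and vertical above 0.8 rad).
It also fails if it takes over 104 s, if anything falls off the work surface, if the arm or the gripper's body presses on something with over 40 N, if the wrist force passes 120 N, or if a joint passes its speed limit or range.

## Robot

A 6-joint arm with a two-finger parallel gripper is mounted at the origin on the work surface. World frame = base frame: x ahead of the robot, y to its left, z up, the work surface at z = 0. Lengths are in m, angles in rad, forces in N, time in s.
With the tool pointing down it reaches from about 0.3 to 0.75 m from the base axis. Payload 8.5 kg.
Tool frame: the origin (TCP) lies on the centre line of the jaws, within the pads' length; the fingertips stand 17 mm ahead of it and the grasp point (between the pads) lies 2 mm behind it; z points along the fingers, y is the direction in which the jaws open and shut (so a half turn about z gives the same grasp; the last joint's range is limited). The gripper opens to 85 mm and grips with 20 to 120 N. Pads are 22 mm wide; open, the fingers measure 114 mm over their backs; the gripper's body (76 mm by 85 mm) begins 54 mm behind the grasp point. The pads swing forward as they close: fully open they stand 13 mm farther back than shut.
Start: joints at [0.943, 0.381, 1.297, -0, 1.464, -0.215], TCP at [0.221, 0.504, 0.248] pointing down, gripper open.
Joint ranges: [-3.11, 3.11], [-0.89, 2.33], [0.22, 2.48], [-1.42, 4.56], [0.17, 2.85], [-2.88, 2.88]. Speed limits (rad/s): [2.39, 2.39, 3.14, 3.14, 3.14, 3.14].

## Interface

Orientations are given as [roll, pitch, yaw] about the fixed x, y, z axes, in that order (R = Rz(yaw) Ry(pitch) Rx(roll)).
In Python, from cell import r, camera, camera_info, look_for, cut_out, landmark_of gives the robot as it stands. The module is installed in compiled form; this text tells all that it offers.
- The arm moves only by the shell command python3 -m inch 'ROWS' [FORCE]. ROWS is JSON, a list of rows, each a list of 7 numbers: the shift along the tool's x, y, z in mm, then the turn, a rotation vector about the tool's x, y, z in rad, then the closure, from 0 (fully open) to 1 (shut). In form: [[dx, dy, dz, ax, ay, az, fingers], ...]. A call has exactly 8 rows; each row shifts and turns the commanded pose from where the row before left it, along the tool's axes as they then stand; what a row does not reach is not made up. A row lasts 1/12 s, in which the tool goes at most 41.7 mm and 7.16 degrees, less where a joint would pass 70% of its speed; a pose out of reach is approached as far as the arm can. A call with a gripper value outside its range is refused whole. The fingers move at their own pace and stop on an object; FORCE is the grip in N (left out, the last holds). Time passes only in rows, so rows that do not move let the fingers close, or fill a call up. It gives the time, the measured TCP pose, the force and the opening at its end, in the units of the state.
- r.get_state(): the state, without advancing time (a new reading comes with each control period).
- camera(name): name is "scene" or "side" or "wrist"; returns the picture (384x512x3 uint8, red, green, blue); there is no depth.
- camera_info(name): a dict with "vertical_fov" (degrees; the focal length in pixels is half the picture's height over the tangent of half this angle, whatever the lens; pixels are square), "cx", "cy" (the principal point, pixels), "camera_from_world" (4x4, takes a point from world to camera coordinates). Camera axes: x right, y down, z forward; pixel columns grow to the right and rows downward; lengths in m; the calibration is good to about 2 mm. A picture is of the moment at which its call begins: read the wrist's pose just before it. camera_info takes no time and is no camera call; for the wrist camera it gives the pose at the moment of the call.
- r.finish_job(): hands the job in, once; it reports no verdict.
Trained networks look in the newest picture that a camera, given by its name, has taken for a name from the list of things; names that differ only in an ending like _2 or _b are one class to them, and where a whole thing is asked for, a point or a joint stands for the part that bears it (a point fixed in the world has none). Each returns a list of dicts, best first, with "conf" (0 to 1); they miss things now and then, are a little off and sometimes report something else, mostly with a low value. They report only what shows in the picture. A call takes as long as a camera call. They do not tell look-alikes from the thing itself.
- look_for(name, camera): "box" ([left, top, right, bottom] in pixels, round what is visible of it).
- cut_out(name, camera): "pixels" (384x512 bool, what is visible of it) and "box" ([left, top, right, bottom] in pixels, round what is visible of it).
- landmark_of(name, camera): "at" ([row, column] in pixels: a listed point, or the origin of a listed thing).
The state is a dict: "t": time; "joint_pos": joint angles; "joint_vel": joint speeds; "effort": joint torques, N m; "ee_pos": TCP position; "tcp_rot": TCP orientation; "force": force on the tool from outside, world axes, zero at the start; "ft_torque": the same for the moment, N m; "grip_width": opening from 0.0 (shut) to 1.0 (fully open).
Only numpy, scipy, OpenCV 4.12 (cv2) and the standard library are available. Lean on these libraries where they do the work, as an engineer would, in place of code of your own. Each camera call takes 0.05 s, during which the arm holds its last target.

## Working session

There is one attempt and no reset: what is moved stays moved. The work goes in short steps, Python scripts to look and compute and a shell command to move; the robot and the scene stay as the last step left them, time stands still between calls to the robot, and variables do not carry over. Pictures are saved under pics/ and viewed, and the job is handed in when it is done.

```bash
mkdir -p pics; cat > h.py <<'E'
import numpy as np, cv2
from cell import r, camera, camera_info, look_for, cut_out, landmark_of
def K(n):
    i=camera_info(n); f=192/np.tan(np.radians(i["vertical_fov"]/2)); return f,i["cx"],i["cy"],np.array(i["camera_from_world"])
def proj(n,p):
    f,cx,cy,T=K(n); q=T[:3,:3]@np.array(p)+T[:3,3]; return np.array([cx+f*q[0]/q[2],cy+f*q[1]/q[2]])
def back(n,u,v,z):
    f,cx,cy,T=K(n); d=T[:3,:3].T@np.array([(u-cx)/f,(v-cy)/f,1]); c=-T[:3,:3].T@T[:3,3]; return c+d*(z-c[2])/d[2]
def save(n,fn):
    im=camera(n); cv2.imwrite("pics/"+fn,cv2.cvtColor(im,cv2.COLOR_RGB2BGR)); return im
E
python3 - <<'E'
from h import *
save("scene","s0.png")
for n in ["jar_60","jar_80","jar_100","jar_120","coaster_1","soap_box","mug"]:
    print(n,[(round(d["conf"],2),np.round(d["box"]).tolist()) for d in look_for(n,"scene")])
save("side","d0.png"); save("wrist","w0.png")
for n in ["scene","side","wrist"]:
    T=K(n)[3]; print(n,-T[:3,:3].T@T[:3,3],K(n)[:3],T[2,:3])
print(r.get_state())
E
```

```text
jar_60 [(0.95, [211.0, 106.0, 234.0, 142.0]), (0.95, [247.0, 131.0, 271.0, 172.0]), (0.8, [287.0, 197.0, 316.0, 234.0]), (0.75, [379.0, 212.0, 411.0, 249.0]), (0.62, [340.0, 223.0, 379.0, 285.0]), (0.59, [258.0, 101.0, 278.0, 138.0]), (0.56, [250.0, 292.0, 310.0, 350.0])]
jar_80 [(0.95, [211.0, 106.0, 234.0, 142.0]), (0.95, [247.0, 131.0, 271.0, 172.0]), (0.8, [287.0, 197.0, 316.0, 234.0]), (0.75, [379.0, 212.0, 411.0, 249.0]), (0.62, [340.0, 223.0, 379.0, 285.0]), (0.59, [258.0, 101.0, 278.0, 138.0]), (0.56, [250.0, 292.0, 310.0, 350.0])]
jar_100 [(0.95, [211.0, 106.0, 234.0, 142.0]), (0.95, [247.0, 131.0, 271.0, 172.0]), (0.8, [287.0, 197.0, 316.0, 234.0]), (0.75, [379.0, 212.0, 411.0, 249.0]), (0.62, [340.0, 223.0, 379.0, 285.0]), (0.59, [258.0, 101.0, 278.0, 138.0]), (0.56, [250.0, 292.0, 310.0, 350.0])]
jar_120 [(0.95, [211.0, 106.0, 234.0, 142.0]), (0.95, [247.0, 131.0, 271.0, 172.0]), (0.8, [287.0, 197.0, 316.0, 234.0]), (0.75, [379.0, 212.0, 411.0, 249.0]), (0.62, [340.0, 223.0, 379.0, 285.0]), (0.59, [258.0, 101.0, 278.0, 138.0]), (0.56, [250.0, 292.0, 310.0, 350.0])]
coaste
[... 679 characters left out ...]
12537056 -0.94947893]
{'t': 0.5, 'joint_pos': array([ 9.42709495e-01,  3.80616487e-01,  1.29747653e+00,  2.59031407e-06,
        1.46359597e+00, -2.15290132e-01]), 'joint_vel': array([-9.73245567e-07, -1.79420680e-03, -3.46547065e-03, -1.11182874e-03,
        1.21771088e-03, -9.18437915e-04]), 'effort': array([-7.65065415e-04, -4.48038626e+01, -2.31333965e+01, -1.56875599e-04,
        8.40505490e-04, -4.78189349e-06]), 'ee_pos': array([0.22061558, 0.50376706, 0.2482877 ]), 'tcp_rot': array([-3.14149909e+00, -2.30961421e-05,  2.72879568e+00]), 'force': array([ 0.17490076, -0.49439542, -0.10887428]), 'ft_torque': array([ 0.03010958, -0.02284082,  0.01736879]), 'grip_width': 0.9999246491215659}
```

View pics/s0.png

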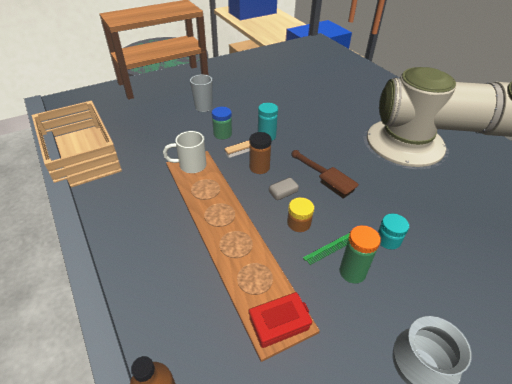

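View pics/d0.png

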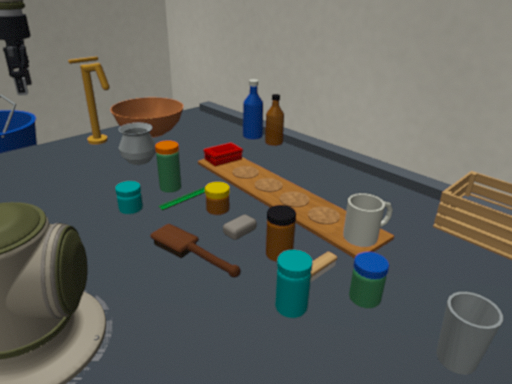

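View pics/w0.png

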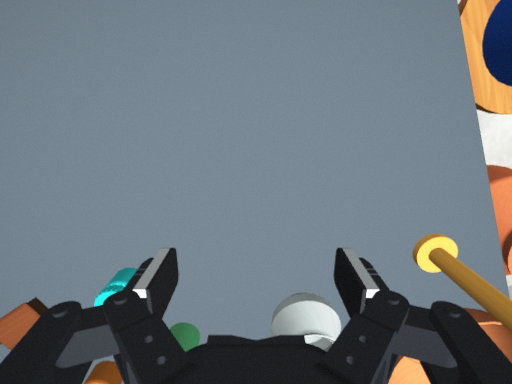

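```bash
cat > fit.py <<'E'
from h import *
from scipy.optimize import least_squares
a=np.linspace(0,2*np.pi,48,endpoint=False)
def cyl(x,y,z0,z1,R): return np.array([[x+R*np.cos(t),y+R*np.sin(t),z] for t in a for z in (z0,z1)])
def pb(n,P):
    f,cx,cy,T=K(n); q=P@T[:3,:3].T+T[:3,3]; return np.c_[cx+f*q[:,0]/q[:,2],cy+f*q[:,1]/q[:,2]]
def box(n,x,y,z0,z1,R):
    q=pb(n,cyl(x,y,z0,z1,R)); return np.r_[q.min(0),q.max(0)]
def fitjar(H,obs,z0=0,R=.028):
    g=lambda p:np.concatenate([box(n,*p,z0,z0+H,R)-b for n,b in obs])
    c=back(obs[0][0],(obs[0][1][0]+obs[0][1][2])/2,(obs[0][1][1]+obs[0][1][3])/2,z0+H/2)[:2]
    s=least_squares(g,c,loss="soft_l1"); return s.x,np.round(g(s.x),1)
E
cat > m1.py <<'E'
from fit import *
import pickle
res={}
for n in ["scene","side"]:
    camera(n); res[n]={k:cut_out(k,n) for k in ["jar_60","coaster_1","soap_box","mug"]}
    for k in res[n]: print(n,k,[(round(d["conf"],2),np.round(d["box"]).tolist(),int(d["pixels"].sum())) for d in res[n][k]])
    res[n]["lm"]=landmark_of("coaster_1",n); print([(round(d["conf"],2),np.round(d["at"],1).tolist()) for d in res[n]["lm"]])
pickle.dump(res,open("m1.pkl","wb"))
E
python3 m1.py
```

```text
scene jar_60 [(0.91, [212.0, 110.0, 231.0, 140.0], 554), (0.91, [379.0, 214.0, 412.0, 250.0], 810), (0.84, [249.0, 132.0, 269.0, 175.0], 819), (0.76, [286.0, 196.0, 316.0, 235.0], 709), (0.73, [259.0, 103.0, 276.0, 142.0], 614), (0.58, [341.0, 226.0, 378.0, 285.0], 1583)]
scene coaster_1 [(0.85, [203.0, 201.0, 235.0, 225.0], 582), (0.7, [190.0, 181.0, 222.0, 203.0], 499), (0.58, [217.0, 232.0, 253.0, 261.0], 714)]
scene soap_box [(0.82, [248.0, 293.0, 312.0, 348.0], 2224)]
scene mug [(0.92, [163.0, 132.0, 208.0, 172.0], 1239), (0.62, [286.0, 195.0, 317.0, 232.0], 759)]
[(0.96, [242.6, 234.3]), (0.9, [188.8, 205.0]), (0.85, [211.2, 216.3]), (0.63, [275.6, 254.0])]
side jar_60 [(0.96, [155.0, 142.0, 182.0, 194.0], 1103), (0.87, [276.0, 250.0, 316.0, 318.0], 2091), (0.8, [348.0, 252.0, 389.0, 309.0], 1671), (0.73, [266.0, 204.0, 297.0, 261.0], 1388), (0.7, [205.0, 179.0, 230.0, 217.0], 737)]
side coaster_1 [(0.84, [310.0, 207.0, 342.0, 224.0], 441), (0.59, [233.0, 167.0, 258.0, 179.0], 257), (0.56, [284.0, 194.0, 310.0, 204.0], 335), (0.55, [256.0, 181.0, 282.0, 190.0], 276)]
side soap_box [(0.89, [204.0, 143.0, 244.0, 170.0], 698)]
side mug [(0.9, [347.0, 194.0, 393.0, 247.0], 1918), (0.36, [266.0, 203.0, 295.0, 262.0], 1420)]
[(0.91, [214.8, 322.5]), (0.7, [198.6, 293.2]), (0.62, [188.1, 268.0]), (0.53, [168.7, 246.1])]
```

```bash
cat > m2.py <<'E'
from fit import *
obs={60:([(286,196,316,235),(287,197,316,234)],[(205,179,230,217)]),
80:([(212,110,231,140),(211,106,234,142)],[(348,252,389,309)]),
100:([(249,132,269,175),(247,131,271,172)],[(266,204,297,261)]),
120:([(341,226,378,285),(340,223,379,285)],[(155,142,182,194)])}
hsv={n:cv2.cvtColor(cv2.imread(f"pics/{p}0.png"),cv2.COLOR_BGR2HSV) for n,p in (("scene","s"),("side","d"))}
col={60:((23,120,60),(34,255,255)),80:((108,150,50),(125,255,255)),100:((0,0,0),(180,255,45)),120:((5,170,80),(17,255,255))}
for H,(a_,b_) in obs.items():
    o=[("scene",np.array(x)) for x in a_]+[("side",np.array(x)) for x in b_]
    print(H,fitjar(H/1000,o))
    oc=[]
    for n,bb in (("scene",a_[-1]),("side",b_[0])):
        m=cv2.inRange(hsv[n],*map(np.array,col[H])); w=np.zeros_like(m); 
        l,t,r_,b=bb; b2=t+(b-t)*(0.75 if H<90 else .45); w[t-6:int(b2),l-5:r_+6]=1; m=m*w
        N,L,st,_=cv2.connectedComponentsWithStats(m); i=1+np.argmax(st[1:,4]); x,y,ww,hh,A=st[i]
        oc.append((n,np.array([x,y,x+ww,y+hh]))); 
    print("  cap",[c[1].tolist() for c in oc],fitjar(.016,oc,H/1000-.016))
L={"scene":[(275.6,254),(242.6,234.3),(211.2,216.3),(188.8,205)],"side":[(168.7,246.1),(188.1,268),(198.6,293.2),(214.8,322.5)]}
for n in L: print(n,[np.round(back(n,c,r_,.015)[:2],3).tolist() for r_,c in L[n]])
from scipy.optimize import least_squares
def cp(p,i): s=(1.5-i)*.095; return [p[0]-s*np.sin(p[2]),p[1]+s*np.cos(p[2]),.015]
for cams in (["scene"],["side"],["scene","side"]):
    g=lambda p:np.concatenate([proj(n,cp(p,i))-np.array(L[n][i])[::-1] for n in cams for i in range(4)])
    s=least_squares(g,[.5,0,0],loss="soft_l1"); print(cams,s.x,np.round(g(s.x),1)); 
E
python3 m2.py
python3 - <<'E'
import cv2,numpy as np
a=cv2.imread("pics/s0.png")[120:350,160:400]; b=cv2.imread("pics/d0.png")[120:330,140:400]
cv2.imwrite("pics/z0.png",cv2.resize(a,None,fx=2.5,fy=2.5,interpolation=2)); cv2.imwrite("pics/z1.png",cv2.resize(b,None,fx=2.5,fy=2.5,interpolation=2))
E
```

```text
60 (array([0.46250368, 0.10861824]), array([ 1.1,  1.5, -1.8, -1.6,  0.1,  0.5, -1.8, -0.6, -0.5,  1.5, -0.9,
       -2.5]))
  cap [[289, 197, 314, 220], [205, 182, 230, 199]] (array([0.4611231 , 0.10572248]), array([-0.7, -0.5, -0. , -0.4, -0.2, -1. , -0.7, -0.4]))
80 (array([ 0.45886417, -0.29861691]), array([-0.4, -4.1,  0.9, -0.5,  0.6, -0.1, -2.1, -2.5, -0. , -1.3, -0.2,
       -0.3]))
  cap [[212, 107, 231, 121], [354, 252, 389, 278]] (array([ 0.45970799, -0.29886771]), array([-0.7, -1.1, -0. ,  0.3, -0.7, -1.4,  0.2,  1.3]))
100 (array([ 0.44324726, -0.1114562 ]), array([-0.8, -0.6,  1.3, -0.4,  1.2,  0.4, -0.7,  2.6,  0. , -0.8,  0.3,
        0.8]))
  cap [[251, 141, 271, 148], [267, 206, 295, 226]] (array([ 0.43857352, -0.11170466]), array([ -1.2, -10.2,   0.8,   1. ,  -1.1,  -1.9,   0.8,   0.8]))
120 (array([0.44213369, 0.27236234]), array([-2.5, -1. ,  2.3, -0.6, -1.5,  2. ,  1.3, -0.6,  0.3, -2.5, -0.2,
       -1.8]))
  cap [[349, 226, 380, 250], [155, 141, 178, 154]] (array([0.43831725, 0.26919312]), array([-0.6, -2.8,  0.6,  2. , -0.4, -0.8,  0.5,  1.1]))
scene [[0.629, 0.186], [0.625, 0.093], [0.618, -0.01], [0.61, -0.092]]
side [[0.642, 0.2], [0.605, 0.08], [0.612, 0.001], [0.605, -0.093]]
['scene'] [ 0.62035794  0.0439008  -0.06582094] [-0.3  0.3  0.2 -0.6  1.7  1.6 -1.3 -1.3]
['side'] [ 0.61738149  0.04864799 -0.10007248] [-0.2  2.2  0.2 -4.2  0.3 -0.1 -0.3  0.3]
['scene', 'side'] [ 0.61868965  0.04620482 -0.08048938] [ 0.1  1.2  1.1 -0.1  3.   1.9  0.4 -1.3 -0.1  2.6  1.  -4.   1.7 -0.1
  1.8  0.1]
```

View pics/z0.png

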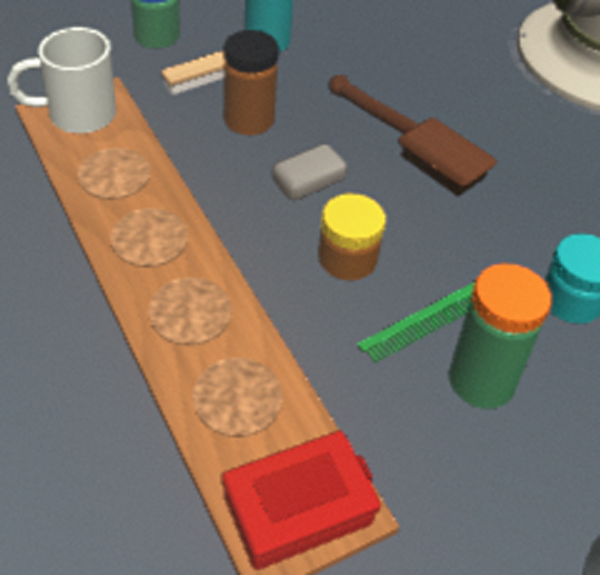

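View pics/z1.png

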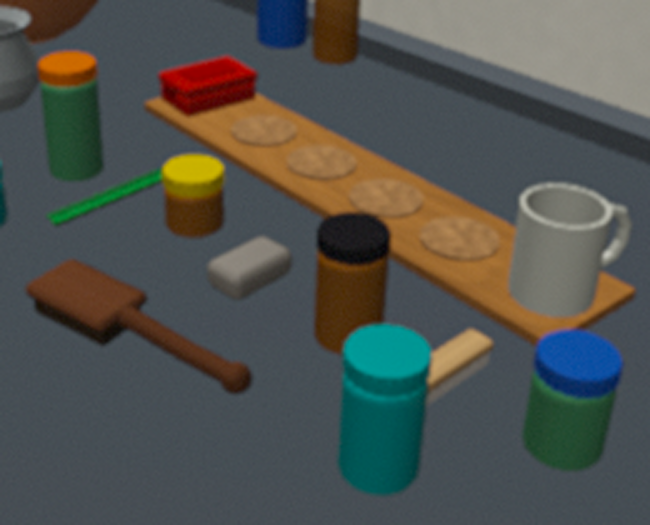

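```bash
cat > m3.py <<'E'
from fit import *
hs=cv2.imread("pics/s0.png"); hd=cv2.imread("pics/d0.png")
for (im,pts) in ((hs,[(256,279),(228,262),(236,244),(220,214),(206,189),(245,260)]),(hd,[(246,171),(269,184),(294,198),(322,214),(308,206),(281,191)])):
    print([cv2.cvtColor(im,cv2.COLOR_BGR2HSV)[y-1:y+2,x-1:x+2].reshape(-1,3).mean(0).round().tolist() for x,y in pts])
E
python3 m3.py
```

```text
[[14.0, 126.0, 212.0], [13.0, 149.0, 207.0], [14.0, 126.0, 203.0], [14.0, 126.0, 206.0], [14.0, 124.0, 207.0], [13.0, 151.0, 206.0]]
[[16.0, 140.0, 158.0], [16.0, 139.0, 158.0], [16.0, 139.0, 161.0], [16.0, 137.0, 166.0], [16.0, 176.0, 159.0], [16.0, 176.0, 160.0]]
```

```bash
cat > m3.py <<'E'
from fit import *
L={}
for n,p,th,lo in (("scene","s",141,80),("side","d",158,90)):
    im=cv2.imread(f"pics/{p}0.png"); h=cv2.cvtColor(im,cv2.COLOR_BGR2HSV)
    m=((h[...,1]<th)&(h[...,1]>lo)&(h[...,0]<22)&(h[...,2]>100)).astype(np.uint8)*255
    m=cv2.morphologyEx(m,cv2.MORPH_CLOSE,np.ones((3,3),np.uint8)); m=cv2.morphologyEx(m,cv2.MORPH_OPEN,np.ones((3,3),np.uint8))
    w=np.zeros_like(m); w[(slice(170,300) if p=="s" else slice(155,235)),(slice(180,280) if p=="s" else slice(225,350))]=1
    N,Lb,st,c=cv2.connectedComponentsWithStats(m*w)
    k=[i for i in range(1,N) if st[i,4]>150]; print(n,[(st[i].tolist(),c[i].round(1).tolist()) for i in k])
    L[n]=[]
    for i in k:
        q=cv2.convexHull(np.argwhere(Lb==i)[:,::-1].astype(np.int32)); M=cv2.moments(q); L[n].append((M["m10"]/M["m00"],M["m01"]/M["m00"]))
    L[n].sort(key=lambda q:-q[1] if p=="s" else q[1]); print(np.round(L[n],1).tolist())
def cp(p,i): s=(1.5-i)*.095; return [p[0]-s*np.sin(p[2]),p[1]+s*np.cos(p[2]),.015]
for cams in (["scene"],["side"],["scene","side"]):
    g=lambda p:np.concatenate([proj(n,cp(p,i))-np.array(L[n][i]) for n in cams for i in range(4)])
    s=least_squares(g,[.6,0,0],loss="soft_l1"); print(cams,s.x,np.round(g(s.x),1))
for i in range(4): print(i+1,np.round(cp(s.x,i),4))
J={.06:(.4611,.1057),.08:(.4597,-.2989),.1:(.4425,-.1117),.12:(.439,.270)}
for n,p in (("scene","s"),("side","d")):
    im=cv2.imread(f"pics/{p}0.png"); im=cv2.resize(im,None,fx=3,fy=3,interpolation=2)
    def ring(x,y,z,R,c):
        q=(pb(n,cyl(x,y,z,z,R))+.5)*3; cv2.polylines(im,[q.astype(np.int32)],True,c,1)
    for i in range(4): ring(*cp(s.x,i),.036,(0,0,255))
    for H,(x,y) in J.items():
        ring(x,y,H,.028,(255,255,255)); ring(x,y,0,.028,(255,255,255))
    cv2.imwrite(f"pics/o_{p}.png",im[300:900,450:1250] if p=="s" else im[360:960,420:1220])
E
python3 m3.py
```

```text
scene [([191, 179, 29, 21, 497], [205.1, 188.9]), ([204, 203, 31, 24, 595], [219.2, 214.6]), ([219, 231, 34, 27, 724], [235.5, 244.1]), ([237, 263, 36, 32, 911], [254.5, 278.4])]
[[254.6, 278.4], [235.5, 244.1], [219.2, 214.6], [205.1, 188.9]]
side [([233, 166, 25, 12, 251], [245.1, 171.6]), ([255, 178, 27, 14, 300], [268.1, 184.3]), ([280, 191, 29, 16, 359], [293.9, 198.6]), ([308, 207, 32, 17, 437], [323.5, 214.9])]
[[245.1, 171.6], [268.1, 184.4], [293.9, 198.6], [323.5, 214.9]]
['scene'] [ 0.62060143  0.05003576 -0.07430399] [ 0.   0.1  0.  -0.  -0.  -0.1 -0.1 -0.1]
['side'] [ 0.61652172  0.04727653 -0.07574523] [-0.1 -0.1 -0.1 -0.1  0.1  0.1 -0.   0.1]
['scene', 'side'] [ 0.61981635  0.04961316 -0.07542253] [ 0.2 -0.2  0.2 -0.3  0.2 -0.3  0.2 -0.3  0.2 -0.7  0.2 -0.8  0.3 -0.7
  0.1 -0.8]
1 [0.6306 0.1917 0.015 ]
2 [0.6234 0.097  0.015 ]
3 [0.6162 0.0022 0.015 ]
4 [ 0.6091 -0.0925  0.015 ]
```

View overlays.

View pics/o_s.png

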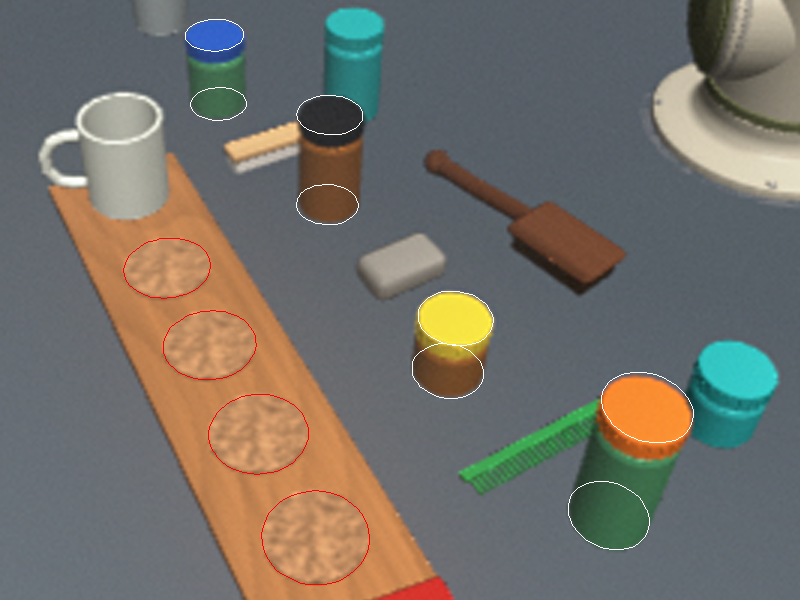

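View pics/o_d.png

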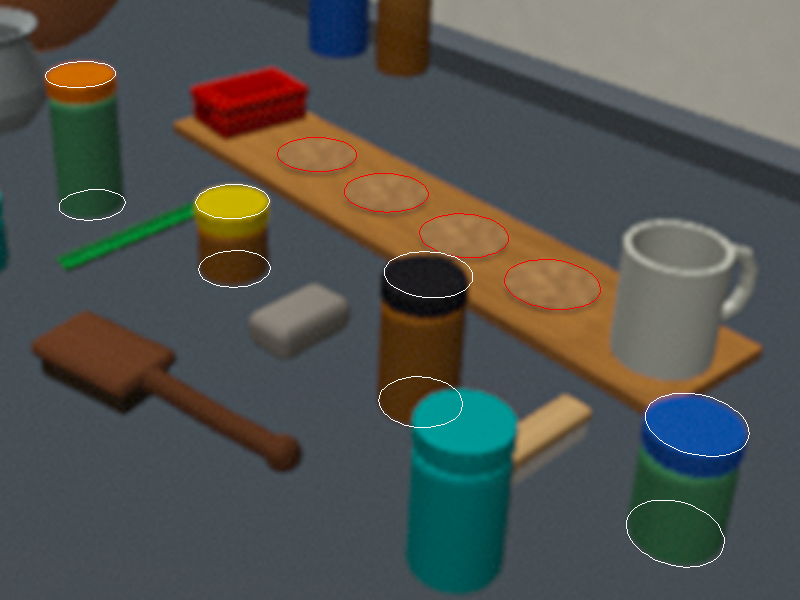

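```bash
cat > g.py <<'E'
import sys; from h import *
def go(x,y,z,yaw=None):
    s=r.get_state(); p=s["ee_pos"]; w=s["tcp_rot"][2]
    d=np.array([x,y,z])-p; dd=np.round(1000*np.array([d[0]*np.cos(w)+d[1]*np.sin(w), d[0]*np.sin(w)-d[1]*np.cos(w), -d[2]]),1)
    print("t",round(s["t"],2),"p",p.round(4),"rot",s["tcp_rot"].round(4),"w",round(s["grip_width"],3),"F",s["force"].round(1))
    print("tool mm",dd.tolist(),"rows>=",round(np.linalg.norm(dd)/41.7,1), "az",None if yaw is None else round((w-yaw+np.pi)%(2*np.pi)-np.pi,4))
if __name__=="__main__": go(*map(float,sys.argv[1:]))
E
python3 - <<'E'
from fit import *
print(fitjar(.06,[("scene",np.array((379,213,411.5,249.5))),("side",np.array((117,181,143,213)))]))
print(fitjar(.1,[("scene",np.array((258,102,278,140))),("side",np.array((276,250,316,318)))]))
E
python3 -m inch '[[0,0,0,0,0,0.1233,0],[0,0,0,0,0,0.1233,0],[0,0,0,0,0,0.1233,0],[0,0,0,0,0,0.1233,0],[0,0,0,0,0,0.1233,0],[0,0,0,0,0,0.1233,0],[0,0,0,0,0,0.1233,0],[0,0,0,0,0,0.1233,0]]' 60
python3 g.py .462 .106 .12 1.4954
```

```text
(array([0.31138665, 0.24844974]), array([-2.3,  0.1, -1.1,  0.7, -3.3, -1.2, -0.9,  1.1]))
(array([ 0.34808966, -0.22870914]), array([-1.3, -0.6, -1. ,  1.1,  0.1, -0.5, -1.4,  1.6]))
t: 1.77
ee_pos: [0.2206, 0.5038, 0.2483]
tcp_rot: [-3.142, 0.0, 1.736]
force: [0.7, 0.0, 0.0]
grip_width: 0.999
t 1.77 p [0.2206 0.5038 0.2483] rot [-3.1416  0.      1.7363] w 0.999 F [0.7 0.  0. ]
tool mm [-432.1, 172.5, 128.3] rows>= 11.6 az 0.2409
```

```bash
python3 -m inch '[[0,0,0,0,0,0.1205,0],[0,0,0,0,0,0.1204,0],[-27,19,3,0,0,0,0],[-27,19,3,0,0,0,0],[-27,19,3,0,0,0,0],[-27,19,3,0,0,0,0],[-27,19,3,0,0,0,0],[-27,19,3,0,0,0,0]]'
python3 g.py .462 .106 .12 1.4954
```

```text
t: 2.43
ee_pos: [0.3237, 0.3329, 0.2303]
tcp_rot: [3.141, -0.0, 1.502]
force: [0.4, 1.1, -0.1]
grip_width: 0.999
t 2.43 p [0.3237 0.3329 0.2303] rot [ 3.1412e+00 -3.0000e-04  1.5018e+00] w 0.999 F [ 0.4  1.1 -0.1]
tool mm [-216.8, 153.7, 110.3] rows>= 6.9 az 0.0064
```

```bash
python3 -m inch '[[-31,22,15,0,0,0,0],[-31,22,15,0,0,0,0],[-31,22,15,0,0,0,0],[-31,22,15,0,0,0,0],[-31,22,15,0,0,0,0],[-31,22,15,0,0,0,0],[-31,22,15,0,0,0,0],[0,0,0,0,0,0,0]]'
cat > wj.py <<'E'
from fit import *; import sys
save("wrist",sys.argv[1]); 
E
python3 wj.py w1.png
python3 g.py .462 .106 .042 1.4954
```

```text
t: 3.1
ee_pos: [0.4642, 0.1024, 0.1231]
tcp_rot: [-3.14, 0.001, 1.496]
force: [-0.8, 0.4, -0.1]
grip_width: 1.0
t 3.15 p [0.4628 0.1046 0.1241] rot [-3.1398e+00  3.0000e-04  1.4968e+00] w 1.001 F [-0.1  0.8  0.1]
tool mm [1.3, -0.9, 82.1] rows>= 2.0 az 0.0014
```

View pics/w1.png

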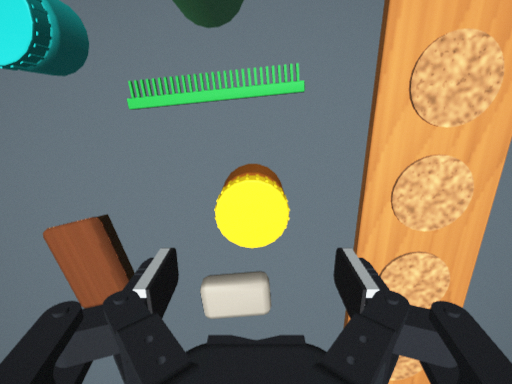

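```bash
cat > wm.py <<'E'
from fit import *
im=cv2.imread("pics/w1.png"); h=cv2.cvtColor(im,cv2.COLOR_BGR2HSV)
m=cv2.inRange(h,np.array((23,120,60)),np.array((34,255,255))); m[265:]=0
N,L,st,c=cv2.connectedComponentsWithStats(m); i=1+np.argmax(st[1:,4]); print(st[i],c[i])
x,y,w,hh,_=st[i]
print(fitjar(.06,[("wrist",np.array([x,165,x+w,y+hh]))]), fitjar(.001,[("wrist",np.array([x,y+2,x+w,y+hh]))],.059))
for q in [(456.5,78),(432.5,191)]: print(back("wrist",*q,.015).round(4))
print(proj("wrist",[.462,.106,.06]),proj("wrist",r.get_state()["ee_pos"]))
E
python3 wm.py
```

```text
[ 214  175   76   73 4276] [251.64756782 211.40739008]
(array([0.4599671 , 0.10702425]), array([ 0.7, -1.7, -0.7,  1.1])) (array([0.46008993, 0.10858659]), array([ 0.6,  0.5, -0.6, -0.7]))
[0.6288 0.1942 0.015 ]
[0.6218 0.1008 0.015 ]
[254.81977763 217.08347454] [256.10137532 266.13433786]
```

```bash
python3 -m inch '[[2,-2,20,0,0,0,0],[0,0,20,0,0,0,0],[0,0,20,0,0,0,0],[0,0,21,0,0,0,0],[0,0,0,0,0,0,0],[0,0,0,0,0,0,1],[0,0,0,0,0,0,1],[0,0,0,0,0,0,1]]' 40
python3 -m inch '[[0,0,0,0,0,0,1],[0,0,0,0,0,0,1],[0,0,0,0,0,0,1],[0,0,0,0,0,0,1],[0,0,0,0,0,0,1],[0,0,-20,0,0,0,1],[0,0,-20,0,0,0,1],[0,0,-20,0,0,0,1]]'
python3 g.py .6297 .1926 .1 1.4954
```

```text
t: 3.82
ee_pos: [0.4606, 0.1096, 0.0459]
tcp_rot: [3.139, -0.0, 1.502]
force: [-1.8, 2.0, 6.5]
grip_width: 0.642
t: 4.48
ee_pos: [0.4598, 0.1094, 0.1061]
tcp_rot: [3.141, -0.0, 1.502]
force: [0.1, -0.8, -1.9]
grip_width: 0.644
t 4.48 p [0.4598 0.1094 0.1061] rot [ 3.1407 -0.      1.5017] w 0.644 F [ 0.1 -0.8 -1.9]
tool mm [94.7, 163.7, 6.1] rows>= 4.5 az 0.0063
```

```bash
python3 -m inch '[[16,27,0,0,0,0.002,1],[16,27,0,0,0,0.002,1],[16,27,0,0,0,0.002,1],[16,27,0,0,0,0,1],[16,27,0,0,0,0,1],[16,28,0,0,0,0,1],[0,0,0,0,0,0,1],[0,0,0,0,0,0,1]]'
python3 - <<'E'
from fit import *
save("side","d1.png");save("scene","s1.png");
im=[cv2.imread("pics/d1.png")[120:240,170:350],cv2.imread("pics/s1.png")[180:330,190:340]]
cv2.imwrite("pics/c1.png",np.hstack([cv2.resize(i,(400,int(400*i.shape[0]/i.shape[1])),interpolation=2)[:266] for i in im]))
E
python3 g.py .6297 .1926 .06 1.4954
```

```text
t: 5.15
ee_pos: [0.63, 0.1937, 0.1046]
tcp_rot: [3.141, -0.0, 1.496]
force: [-0.8, -0.2, -1.0]
grip_width: 0.645
t 5.25 p [0.6288 0.193  0.1048] rot [-3.1412e+00  1.0000e-04  1.4956e+00] w 0.65 F [-0.7 -0.5 -0.9]
tool mm [-0.3, 0.9, 44.8] rows>= 1.1 az 0.0002
```

View pics/c1.png

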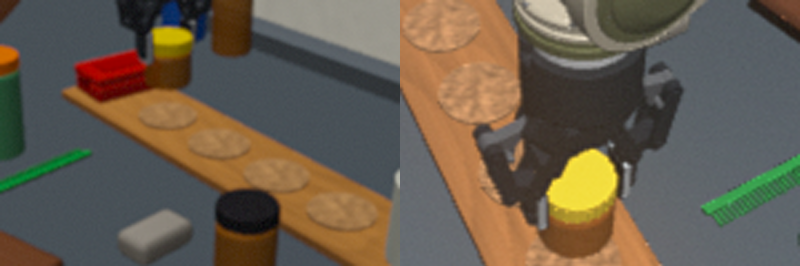

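```bash
python3 -m inch '[[2,1,20,0,0,0,1],[0,0,15,0,0,0,1],[0,0,5,0,0,0,1],[0,0,1,0,0,0,1],[0,0,1,0,0,0,1],[0,0,1,0,0,0,1],[0,0,1,0,0,0,1],[0,0,0,0,0,0,1]]'
python3 g.py .6297 .1946 .06 1.4954
```

```text
t: 5.92
ee_pos: [0.6309, 0.195, 0.0611]
tcp_rot: [3.14, -0.0, 1.495]
force: [0.4, -0.4, -0.4]
grip_width: 0.642
t 5.92 p [0.6309 0.195  0.0611] rot [ 3.1403e+00 -2.0000e-04  1.4954e+00] w 0.642 F [ 0.4 -0.4 -0.4]
tool mm [-0.5, -1.2, 1.1] rows>= 0.0 az 0.0
```

```bash
python3 -m inch '[[0,0,0.5,0,0,0,1],[0,0,0.5,0,0,0,1],[0,0,0.5,0,0,0,1],[0,0,0,0,0,0,1],[0,0,0,0,0,0,1],[0,0,0,0,0,0,1],[0,0,0,0,0,0,1],[0,0,0,0,0,0,1]]'
python3 - <<'E'
from fit import *
save("side","d2.png")
i=cv2.imread("pics/d2.png")[120:240,170:350]
cv2.imwrite("pics/c2.png",cv2.resize(i,None,fx=4,fy=4,interpolation=2))
E
python3 g.py .6297 .1946 .06 1.4954
```

```text
t: 6.58
ee_pos: [0.6309, 0.195, 0.061]
tcp_rot: [3.14, -0.0, 1.496]
force: [-4.4, -1.0, 11.6]
grip_width: 0.644
t 6.63 p [0.6309 0.195  0.061 ] rot [ 3.1396e+00 -1.0000e-04  1.4956e+00] w 0.642 F [-4.8 -1.2 11.3]
tool mm [-0.5, -1.2, 1.0] rows>= 0.0 az 0.0002
```

View pics/c2.png

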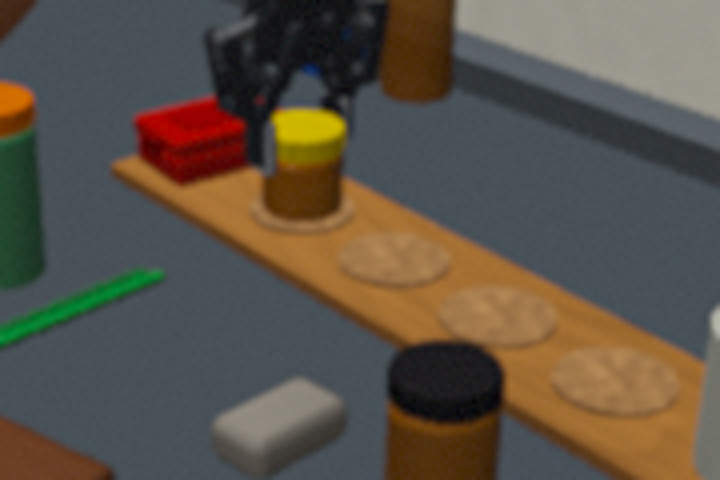

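```bash
python3 -m inch '[[0,0,-0.5,0,0,0,0.8],[0,0,0,0,0,0,0.5],[0,0,0,0,0,0,0],[0,0,0,0,0,0,0],[0,0,0,0,0,0,0],[0,0,-20,0,0,0,0],[0,0,-30,0,0,0,0],[0,0,-40,0,0,0,0]]'
python3 g.py .4595 -.299 .16 1.4954
```

```text
t: 7.3
ee_pos: [0.6295, 0.1948, 0.1477]
tcp_rot: [-3.136, 0.001, 1.495]
force: [0.0, 0.1, 0.4]
grip_width: 1.0
t 7.3 p [0.6295 0.1948 0.1477] rot [-3.1358e+00  1.1000e-03  1.4955e+00] w 1.0 F [0.  0.1 0.4]
tool mm [-505.2, -132.4, -12.3] rows>= 12.5 az 0.0001
```

```bash
python3 -m inch '[[-36,-9.5,-4,0,0,0,0],[-36,-9.5,-4,0,0,0,0],[-36,-9.5,-4,0,0,0,0],[-36,-9.5,-4,0,0,0,0],[-36,-9.5,0,0,0,0,0],[-36,-9.5,0,0,0,0,0],[-36,-9.5,0,0,0,0,0],[-36,-9.5,0,0,0,0,0]]'
python3 -m inch '[[-36,-9.5,0,0,0,0,0],[-36,-9.5,0,0,0,0,0],[-36,-9.5,0,0,0,0,0],[-36,-9.5,0,0,0,0,0],[-36,-9.5,0,0,0,0,0],[-36,-9.5,0,0,0,0,0],[0,0,0,0,0,0,0],[0,0,0,0,0,0,0]]'
python3 wj.py w2.png
python3 g.py .4595 -.299 .12 1.4954
```

```text
t: 7.97
ee_pos: [0.5324, -0.088, 0.1654]
tcp_rot: [3.141, 0.0, 1.496]
force: [0.3, 0.1, 0.1]
grip_width: 1.001
t: 8.63
ee_pos: [0.4594, -0.2991, 0.1651]
tcp_rot: [-3.141, -0.0, 1.492]
force: [0.2, 0.5, 0.3]
grip_width: 1.001
t 8.68 p [ 0.4598 -0.2978  0.1651] rot [-3.1414e+00 -5.0000e-04  1.4942e+00] w 0.997 F [0.1 0.3 0.1]
tool mm [-1.3, -0.2, 45.1] rows>= 1.1 az -0.0012
```

View pics/w2.png

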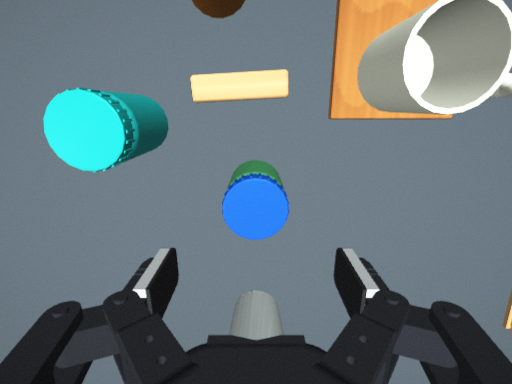

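```bash
python3 - <<'E'
from fit import *
print(fitjar(.001,[("wrist",np.array([222,172,289,240]))],.079),fitjar(.08,[("wrist",np.array([222,160,289,240]))]))
print(back("side",463,355,0),back("scene",203,103,0))
E
```

```text
(array([ 0.45969561, -0.29602107]), array([-0.5,  1.5,  0.5, -2.5])) (array([ 0.45945831, -0.2990989 ]), array([-0.3, -0.9,  0.3,  0.8]))
[ 0.46089633 -0.46980916  0.        ] [ 0.43768939 -0.48958866  0.        ]
```

```bash
python3 -m inch '[[-0.5,0,36,0,0,0.001,0],[0,0,36,0,0,0,0],[0,0,30,0,0,0,0],[0,0,8,0,0,0,0],[0,0,0,0,0,0,0],[0,0,0,0,0,0,1],[0,0,0,0,0,0,1],[0,0,0,0,0,0,1]]' 40
python3 -m inch '[[0,0,0,0,0,0,1],[0,0,0,0,0,0,1],[0,0,0,0,0,0,1],[0,0,0,0,0,0,1],[0,0,0,0,0,0,1],[0,0,0,0,0,0,1],[0,0,-20,0,0,0,1],[0,0,-20,0,0,0,1]]'
python3 g.py .6226 .0979 .125 1.4954
```

```text
t: 9.35
ee_pos: [0.4609, -0.2985, 0.0574]
tcp_rot: [3.139, 0.002, 1.495]
force: [-0.4, 0.7, 5.1]
grip_width: 0.644
t: 10.02
ee_pos: [0.46, -0.2979, 0.0965]
tcp_rot: [-3.141, -0.0, 1.495]
force: [0.3, 0.1, -0.0]
grip_width: 0.648
t 10.02 p [ 0.46   -0.2979  0.0965] rot [-3.1414e+00 -2.0000e-04  1.4946e+00] w 0.648 F [ 0.3  0.1 -0. ]
tool mm [407.0, 132.0, -28.5] rows>= 10.3 az -0.0008
```

```bash
python3 -m inch '[[0,0,-40,0,0,0,1],[0,0,-40,0,0,0,1],[10,0,-20,0,0,0,1],[36,10,0,0,0,0,1],[38,13,0,0,0,0,1],[38,13,0,0,0,0,1],[38,13,0,0,0,0,1],[38,13,0,0,0,0,1]]'
python3 g.py .6226 .0979 .125 1.4954
```

```text
t: 10.68
ee_pos: [0.5374, -0.1035, 0.1969]
tcp_rot: [3.139, 0.001, 1.494]
force: [0.2, -0.6, -1.2]
grip_width: 0.646
t 10.68 p [ 0.5374 -0.1035  0.1969] rot [3.1393e+00 8.0000e-04 1.4942e+00] w 0.646 F [ 0.2 -0.6 -1.2]
tool mm [207.3, 69.5, 71.9] rows>= 5.5 az -0.0012
```

```bash
python3 -m inch '[[36,12,0,0,0,0,1],[36,12,0,0,0,0,1],[36,12,0,0,0,0,1],[36,12,0,0,0,0,1],[36,12,10,0,0,0,1],[27,9.5,25,0,0,0,1],[0,0,30,0,0,0,1],[0,0,7,0,0,0,1]]'
python3 -m inch '[[0,0,15,0,0,0,1],[0,0,15,0,0,0,1],[0,0,10,0,0,0,1],[0,0,5,0,0,0,1],[0,0,3,0,0,0,1],[0,0,0,0,0,0,1],[0,0,0,0,0,0,1],[0,0,0,0,0,0,1]]'
python3 g.py .6226 .0979 .0715 1.4954
```

```text
t: 11.35
ee_pos: [0.6204, 0.0974, 0.1201]
tcp_rot: [-3.136, 0.0, 1.497]
force: [-1.5, 0.1, -1.8]
grip_width: 0.646
t: 12.02
ee_pos: [0.6224, 0.0956, 0.0763]
tcp_rot: [3.14, -0.0, 1.494]
force: [-0.2, -0.3, -1.0]
grip_width: 0.642
t 12.02 p [0.6224 0.0956 0.0763] rot [ 3.1401e+00 -1.0000e-04  1.4944e+00] w 0.642 F [-0.2 -0.3 -1. ]
tool mm [2.3, 0.0, 4.8] rows>= 0.1 az -0.001
```

```bash
python3 -m inch '[[1,0,1,0,0,0,1],[1,0,1,0,0,0,1],[0,0,1,0,0,0,1],[0,0,1,0,0,0,1],[0,0,0.7,0,0,0,1],[0,0,0.7,0,0,0,1],[0,0,0,0,0,0,1],[0,0,0,0,0,0,1]]'
python3 - <<'E'
from fit import *
save("side","d3.png")
i=cv2.imread("pics/d3.png")[120:240,170:350]
cv2.imwrite("pics/c3.png",cv2.resize(i,None,fx=4,fy=4,interpolation=2))
E
python3 g.py .6226 .0979 .0715 1.4954
```

```text
t: 12.68
ee_pos: [0.6222, 0.0981, 0.0724]
tcp_rot: [3.14, -0.0, 1.495]
force: [-7.6, 1.0, 17.4]
grip_width: 0.647
t 12.73 p [0.6222 0.0981 0.0724] rot [ 3.1399e+00 -2.0000e-04  1.4949e+00] w 0.643 F [-8.1  1.1 18.3]
tool mm [-0.2, 0.4, 0.9] rows>= 0.0 az -0.0005
```

View pics/c3.png

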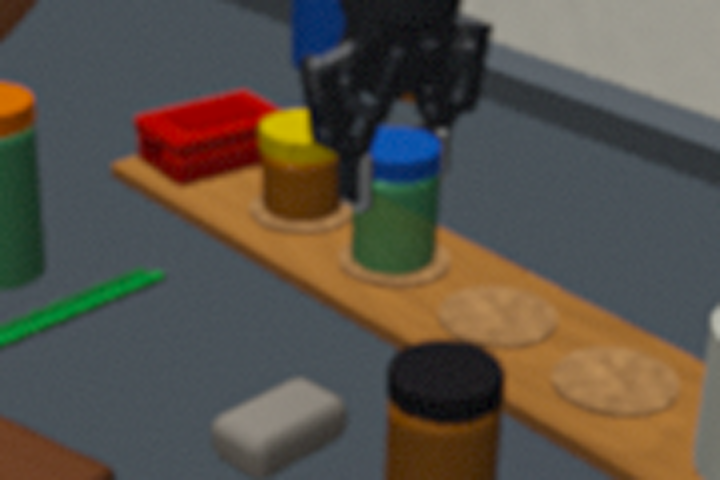

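Contact is felt and the blue-capped jar stands centred on coaster 2. Releasing it, then going for jar_100.

```bash
python3 -m inch '[[0,0,-1.5,0,0,0,1],[0,0,0,0,0,0,0.7],[0,0,0,0,0,0,0.3],[0,0,0,0,0,0,0],[0,0,0,0,0,0,0],[0,0,-25,0,0,0,0],[0,0,-35,0,0,0,0],[0,0,-40,0,0,0,0]]'
python3 g.py .4415 -.111 .17 1.4954
```

```text
t: 13.4
ee_pos: [0.6214, 0.0976, 0.1707]
tcp_rot: [-3.137, 0.0, 1.494]
force: [0.5, -0.6, -0.2]
grip_width: 0.998
t 13.4 p [0.6214 0.0976 0.1707] rot [-3.1371e+00  2.0000e-04  1.4943e+00] w 0.998 F [ 0.5 -0.6 -0.2]
tool mm [-221.8, -163.4, 0.7] rows>= 6.6 az -0.0011
```

```bash
python3 -m inch '[[-31.7,-23.3,-1,0,0,0,0],[-31.7,-23.3,0,0,0,0,0],[-31.7,-23.3,0,0,0,0,0],[-31.7,-23.3,0,0,0,0,0],[-31.7,-23.3,0,0,0,0,0],[-31.7,-23.3,0,0,0,0,0],[-31.7,-23.3,0,0,0,0,0],[0,0,0,0,0,0,0]]'
python3 - <<'E'
from fit import *
im=save("wrist","w3.png"); g=cv2.cvtColor(im,cv2.COLOR_RGB2GRAY)
E
python3 g.py .4415 -.111 .07 1.4954
```

```text
t: 14.07
ee_pos: [0.4395, -0.1148, 0.1724]
tcp_rot: [-3.14, 0.001, 1.489]
force: [0.8, 0.3, -0.2]
grip_width: 1.006
t 14.12 p [ 0.4412 -0.1132  0.1725] rot [-3.1412e+00  2.0000e-04  1.4896e+00] w 1.0 F [ 0.3 -0.6 -0.3]
tool mm [2.2, 0.1, 102.5] rows>= 2.5 az -0.0058
```

View pics/w3.png

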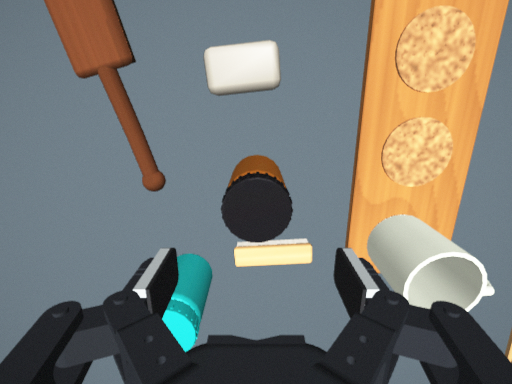

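```bash
python3 - <<'E'
from fit import *
print(fitjar(.001,[("wrist",np.array([221.5,172,292.5,241.5]))],.099),fitjar(.1,[("wrist",np.array([221.5,155.5,292.5,241.5]))]))
for p in [(236,266),(312,262),(309,240),(236,241)]: print(back("wrist",*p,.015).round(3))
for p in [(438,47),(417.5,152)]: print(back("wrist",*p,.015).round(4))
E
```

```text
(array([ 0.44246852, -0.10805189]), array([-0.6,  0.7,  0.6, -0.9])) (array([ 0.44231681, -0.10995051]), array([-0.5, -2. ,  0.5,  1.2]))
[ 0.409 -0.212  0.015]
[ 0.5   -0.214  0.015]
[ 0.497 -0.184  0.015]
[ 0.413 -0.179  0.015]
[0.6202 0.0052 0.015 ]
[ 0.6113 -0.0916  0.015 ]
```

```bash
python3 -m inch '[[2.5,0.5,36,0,0,-0.003,0],[0,0,36,0,0,0,0],[0,0,20,0,0,0,0],[0,0,5,0,0,0,0],[0,0,0,0,0,0,0],[0,0,0,0,0,0,1],[0,0,0,0,0,0,1],[0,0,0,0,0,0,1]]' 40
python3 -m inch '[[0,0,0,0,0,0,1],[0,0,0,0,0,0,1],[0,0,0,0,0,0,1],[0,0,0,0,0,0,1],[0,0,0,0,0,0,1],[0,0,0,0,0,0,1],[0,0,-20,0,0,0,1],[0,0,-20,0,0,0,1]]'
python3 g.py .617 .0035 .12 1.4954
```

```text
t: 14.78
ee_pos: [0.4439, -0.1088, 0.0768]
tcp_rot: [3.14, 0.001, 1.498]
force: [-1.0, 0.3, 7.1]
grip_width: 0.65
t: 15.45
ee_pos: [0.4431, -0.1085, 0.1163]
tcp_rot: [-3.141, -0.0, 1.497]
force: [1.0, 0.0, -2.5]
grip_width: 0.651
t 15.45 p [ 0.4431 -0.1085  0.1163] rot [-3.1409e+00 -4.0000e-04  1.4974e+00] w 0.651 F [ 1.   0.  -2.5]
tool mm [124.4, 165.2, -3.7] rows>= 5.0 az 0.002
```

```bash
python3 -m inch '[[10,12,-20,0,0,0.001,1],[23,30,0,0,0,0.001,1],[23,30,0,0,0,0,1],[23,30,0,0,0,0,1],[23,30,0,0,0,0,1],[24,33,0,0,0,0,1],[0,0,15,0,0,0,1],[0,0,0,0,0,0,1]]'
python3 g.py .617 .0055 .095 1.4954
```

```text
t: 16.12
ee_pos: [0.6174, 0.0061, 0.1187]
tcp_rot: [-3.139, -0.0, 1.498]
force: [-1.2, -0.4, -2.7]
grip_width: 0.651
t 16.12 p [0.6174 0.0061 0.1187] rot [-3.1391e+00 -2.0000e-04  1.4978e+00] w 0.651 F [-1.2 -0.4 -2.7]
tool mm [-0.6, -0.3, 23.7] rows>= 0.6 az 0.0024
```

```bash
python3 -m inch '[[0,0,12,0,0,0,1],[0,0,8,0,0,0,1],[0,0,3,0,0,0,1],[0,0,1,0,0,0,1],[0,0,1,0,0,0,1],[0,0,1,0,0,0,1],[0,0,0,0,0,0,1],[0,0,0,0,0,0,1]]'
python3 g.py .617 .0055 .0915 1.4954
```

```text
t: 16.78
ee_pos: [0.6174, 0.0045, 0.0948]
tcp_rot: [3.141, 0.0, 1.495]
force: [-0.0, 0.6, -3.0]
grip_width: 0.65
t 16.78 p [0.6174 0.0045 0.0948] rot [3.1411e+00 1.0000e-04 1.4954e+00] w 0.65 F [-0.   0.6 -3. ]
tool mm [0.9, -0.5, 3.3] rows>= 0.1 az -0.0
```

```bash
python3 -m inch '[[0.5,0,1,0,0,0,1],[0.5,0,1,0,0,0,1],[0,0,1,0,0,0,1],[0,0,0.7,0,0,0,1],[0,0,0.5,0,0,0,1],[0,0,0,0,0,0,1],[0,0,0,0,0,0,1],[0,0,0,0,0,0,1]]'
python3 - <<'E'
from fit import *
save("side","d4.png")
i=cv2.imread("pics/d4.png")[120:240,170:350]
cv2.imwrite("pics/c4.png",cv2.resize(i,None,fx=4,fy=4,interpolation=2))
E
```

```text
t: 17.45
ee_pos: [0.6174, 0.0057, 0.0919]
tcp_rot: [3.14, 0.0, 1.496]
force: [-4.4, 1.0, 11.1]
grip_width: 0.654
```

View pics/c4.png

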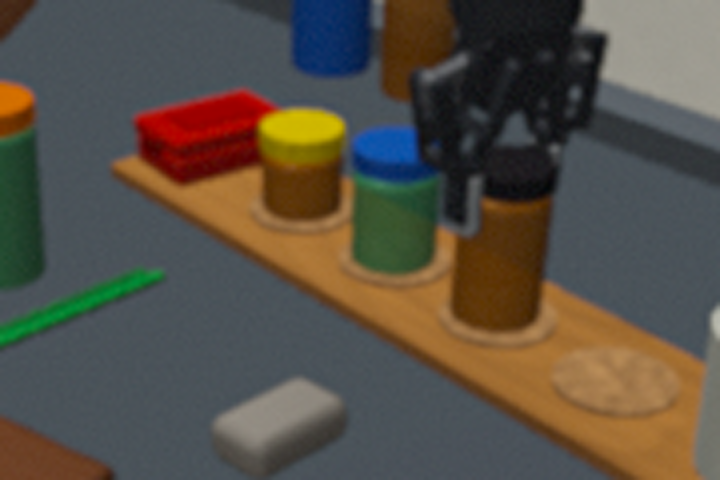

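The black-capped jar is on coaster 3, in contact at 11 N. Releasing it; jar_120 is next.

```bash
python3 -m inch '[[0,0,-1,0,0,0,1],[0,0,0,0,0,0,0.7],[0,0,0,0,0,0,0.3],[0,0,0,0,0,0,0],[0,0,0,0,0,0,0],[0,0,-25,0,0,0,0],[0,0,-35,0,0,0,0],[0,0,-40,0,0,0,0]]'
python3 g.py .439 .271 .2 1.4954
```

```text
t: 18.17
ee_pos: [0.6167, 0.0057, 0.1907]
tcp_rot: [-3.137, -0.0, 1.495]
force: [0.8, -0.7, -0.1]
grip_width: 0.999
t 18.17 p [0.6167 0.0057 0.1907] rot [-3.1375e+00 -5.0000e-04  1.4954e+00] w 0.999 F [ 0.8 -0.7 -0.1]
tool mm [251.1, -197.2, -9.3] rows>= 7.7 az -0.0
```

```bash
python3 -m inch '[[31.4,-24.6,-2,0,0,0,0],[31.4,-24.6,-2,0,0,0,0],[31.4,-24.6,-2,0,0,0,0],[31.4,-24.6,-2,0,0,0,0],[31.4,-24.6,0,0,0,0,0],[31.4,-24.6,0,0,0,0,0],[31.4,-24.6,0,0,0,0,0],[31.4,-24.6,0,0,0,0,0]]'
python3 -m inch '[[0,0,0,0,0,0,0],[0,0,0,0,0,0,0],[0,0,0,0,0,0,0],[0,0,0,0,0,0,0],[0,0,0,0,0,0,0],[0,0,0,0,0,0,0],[0,0,0,0,0,0,0],[0,0,0,0,0,0,0]]'
python3 wj.py w4.png
python3 g.py .439 .271 .095 1.4954
```

```text
t: 18.83
ee_pos: [0.4388, 0.2723, 0.1992]
tcp_rot: [3.141, -0.0, 1.495]
force: [0.4, 0.9, 0.6]
grip_width: 1.001
t: 19.5
ee_pos: [0.4403, 0.2705, 0.1992]
tcp_rot: [-3.142, 0.0, 1.495]
force: [0.3, 1.1, -0.3]
grip_width: 1.0
t 19.55 p [0.4403 0.2706 0.1992] rot [-3.1416  0.      1.4949] w 0.996 F [-0.9 -0.1  1. ]
tool mm [0.3, -1.3, 104.2] rows>= 2.5 az -0.0005
```

View pics/w4.png

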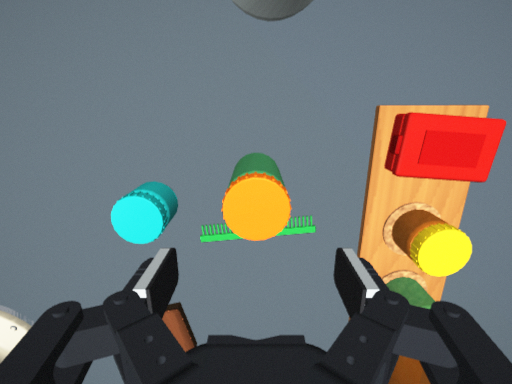

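```bash
python3 - <<'E'
from fit import *
print(fitjar(.001,[("wrist",np.array([221.5,173,291.5,240.5]))],.119),fitjar(.12,[("wrist",np.array([221.5,153.5,291.5,240.5]))]))
E
```

```text
(array([0.44100205, 0.27346204]), array([ 0.1,  0.8, -0.1, -1. ])) (array([0.44086727, 0.27167055]), array([ 0.2, -1.7, -0.2,  0.9]))
```

```bash
python3 -m inch '[[0.5,0,36,0,0,0,0],[0,0,36,0,0,0,0],[0,0,26,0,0,0,0],[0,0,6,0,0,0,0],[0,0,0,0,0,0,0],[0,0,0,0,0,0,1],[0,0,0,0,0,0,1],[0,0,0,0,0,0,1]]' 40
python3 -m inch '[[0,0,0,0,0,0,1],[0,0,0,0,0,0,1],[0,0,0,0,0,0,1],[0,0,0,0,0,0,1],[0,0,0,0,0,0,1],[0,0,0,0,0,0,1],[0,0,-20,0,0,0,1],[0,0,-20,0,0,0,1]]'
python3 g.py .609 -.0915 .14 1.4954
```

```text
t: 20.22
ee_pos: [0.4409, 0.2718, 0.0971]
tcp_rot: [3.139, -0.001, 1.496]
force: [-0.9, -1.2, 5.6]
grip_width: 0.646
t: 20.88
ee_pos: [0.4398, 0.2713, 0.1361]
tcp_rot: [-3.141, 0.0, 1.496]
force: [0.2, 0.6, -2.0]
grip_width: 0.643
t 20.88 p [0.4398 0.2713 0.1361] rot [-3.1407e+00  4.0000e-04  1.4955e+00] w 0.643 F [ 0.2  0.6 -2. ]
tool mm [-349.0, 196.1, -3.9] rows>= 9.6 az 0.0001
```

```bash
python3 -m inch '[[-10,0,-25,0,0,0,1],[-36,2,-10,0,0,0,1],[-38,2,0,0,0,0,1],[-38,2,0,0,0,0,1],[-38,2,0,0,0,0,1],[-38,2,0,0,0,0,1],[-38,2,0,0,0,0,1],[-38,2,0,0,0,0,1]]'
python3 -m inch '[[-38,2,0,0,0,0,1],[-37,10,0,0,0,0,1],[0,34,0,0,0,0,1],[0,34,0,0,0,0,1],[0,34,0,0,0,0,1],[0,34,0,0,0,0,1],[0,28,0,0,0,0,1],[0,0,0,0,0,0,1]]'
python3 g.py .609 -.0915 .116 1.4954
```

```text
t: 21.55
ee_pos: [0.4331, -0.0046, 0.1712]
tcp_rot: [3.14, 0.0, 1.496]
force: [1.9, -0.5, -2.4]
grip_width: 0.645
t: 22.22
ee_pos: [0.6071, -0.0914, 0.1704]
tcp_rot: [3.138, 0.001, 1.496]
force: [-0.9, -0.4, -2.6]
grip_width: 0.646
t 22.22 p [ 0.6071 -0.0914  0.1704] rot [3.1381e+00 6.0000e-04 1.4959e+00] w 0.646 F [-0.9 -0.4 -2.6]
tool mm [0.0, 1.9, 54.4] rows>= 1.3 az 0.0005
```

```bash
python3 -m inch '[[0,0.5,22,0,0,0,1],[0,0,18,0,0,0,1],[0,0,8,0,0,0,1],[0,0,4,0,0,0,1],[0,0,1,0,0,0,1],[0,0,1,0,0,0,1],[0,0,0,0,0,0,1],[0,0,0,0,0,0,1]]'
python3 g.py .609 -.0915 .1115 1.4954
```

```text
t: 22.88
ee_pos: [0.6041, -0.091, 0.1172]
tcp_rot: [3.14, 0.0, 1.495]
force: [-1.2, -0.4, -2.3]
grip_width: 0.649
t 22.88 p [ 0.6041 -0.091   0.1172] rot [3.1401e+00 4.0000e-04 1.4955e+00] w 0.649 F [-1.2 -0.4 -2.3]
tool mm [-0.1, 5.0, 5.7] rows>= 0.2 az 0.0001
```

```bash
python3 -m inch '[[0,2.5,1,0,0,0,1],[0,2.5,1,0,0,0,1],[0,0,1,0,0,0,1],[0,0,1,0,0,0,1],[0,0,1,0,0,0,1],[0,0,0,0,0,0,1],[0,0,0,0,0,0,1],[0,0,0,0,0,0,1]]'
python3 g.py .609 -.0915 .1115 1.4954
```

```text
t: 23.55
ee_pos: [0.6089, -0.0914, 0.1122]
tcp_rot: [3.141, 0.0, 1.496]
force: [-2.0, -0.0, 5.3]
grip_width: 0.646
t 23.55 p [ 0.6089 -0.0914  0.1122] rot [3.1406e+00 4.0000e-04 1.4955e+00] w 0.646 F [-2.  -0.   5.3]
tool mm [-0.1, 0.1, 0.7] rows>= 0.0 az 0.0001
```

Contact. Releasing, rising and checking all four.

```bash
python3 -m inch '[[0,0,0,0,0,0,1],[0,0,0,0,0,0,0.7],[0,0,0,0,0,0,0.3],[0,0,0,0,0,0,0],[0,0,0,0,0,0,0],[0,0,-25,0,0,0,0],[0,0,-35,0,0,0,0],[0,0,-40,0,0,0,0]]'
python3 -m inch '[[0,-36,-10,0,0,0,0],[0,-36,-10,0,0,0,0],[0,-36,-10,0,0,0,0],[0,-36,-10,0,0,0,0],[0,-36,0,0,0,0,0],[0,-36,0,0,0,0,0],[0,0,0,0,0,0,0],[0,0,0,0,0,0,0]]'
cat > chk.py <<'E'
from fit import *
C=lambda i:(.619+.0755*(1.5-i)*.095,.0497+(1.5-i)*.095*.99715)
for n,p in (("scene","s"),("side","d")):
    save(n,p+"9.png"); im=cv2.imread(f"pics/{p}9.png"); im=cv2.resize(im,None,fx=3,fy=3,interpolation=2)
    for i,H in enumerate((.06,.08,.1,.12)):
        for z,R in ((.015,.036),(.015,.028),(.015+H,.028)):
            q=(pb(n,cyl(*C(i),z,z,R))+.5)*3; cv2.polylines(im,[q.astype(np.int32)],True,(255,255,255) if R<.03 else (0,0,255),1)
    cv2.imwrite(f"pics/e_{p}.png",im[300:900,400:1100] if p=="s" else im[360:860,500:1250])
    d=cut_out("jar_60",n); print(n,[(round(x["conf"],2),np.round(x["box"]).tolist()) for x in d])
    print([box(n,*C(i),.015,.015+H,.028).round().tolist() for i,H in enumerate((.06,.08,.1,.12))])
E
python3 chk.py
```

```text
t: 24.22
ee_pos: [0.6081, -0.0911, 0.2109]
tcp_rot: [-3.138, -0.001, 1.495]
force: [-0.3, -0.6, -0.0]
grip_width: 0.998
t: 24.88
ee_pos: [0.3924, -0.0749, 0.2518]
tcp_rot: [3.14, 0.001, 1.495]
force: [-0.0, 0.0, 0.6]
grip_width: 1.003
scene [(0.82, [203.0, 175.0, 232.0, 222.0]), (0.8, [259.0, 102.0, 278.0, 142.0]), (0.68, [241.0, 248.0, 271.0, 292.0]), (0.66, [190.0, 143.0, 213.0, 198.0]), (0.57, [223.0, 210.0, 249.0, 256.0]), (0.56, [380.0, 211.0, 411.0, 248.0])]
[[241.0, 249.0, 270.0, 291.0], [221.0, 209.0, 249.0, 254.0], [204.0, 174.0, 232.0, 223.0], [189.0, 143.0, 217.0, 196.0]]
side [(0.88, [114.0, 181.0, 147.0, 214.0]), (0.86, [283.0, 157.0, 309.0, 203.0]), (0.83, [276.0, 252.0, 314.0, 319.0]), (0.82, [236.0, 148.0, 255.0, 178.0]), (0.77, [256.0, 150.0, 278.0, 188.0]), (0.67, [314.0, 161.0, 342.0, 224.0])]
[[235.0, 147.0, 256.0, 175.0], [257.0, 151.0, 280.0, 189.0], [282.0, 155.0, 309.0, 204.0], [311.0, 161.0, 342.0, 221.0]]
```

View pics/e_s.png

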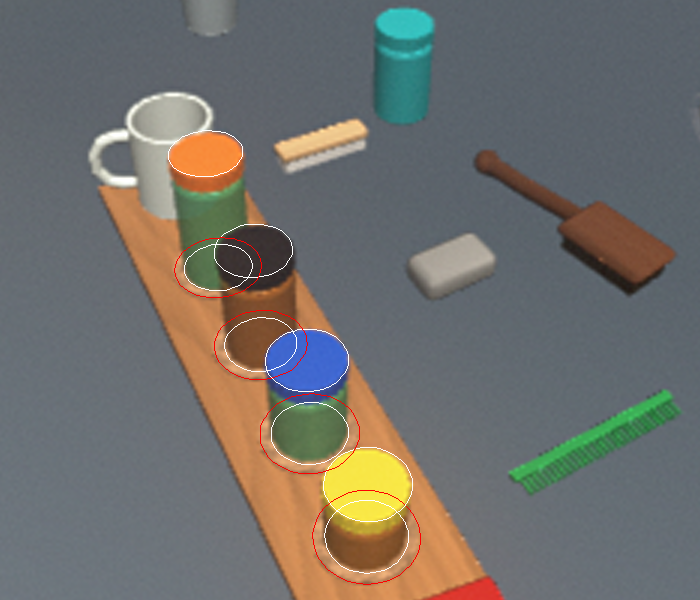

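View pics/e_d.png

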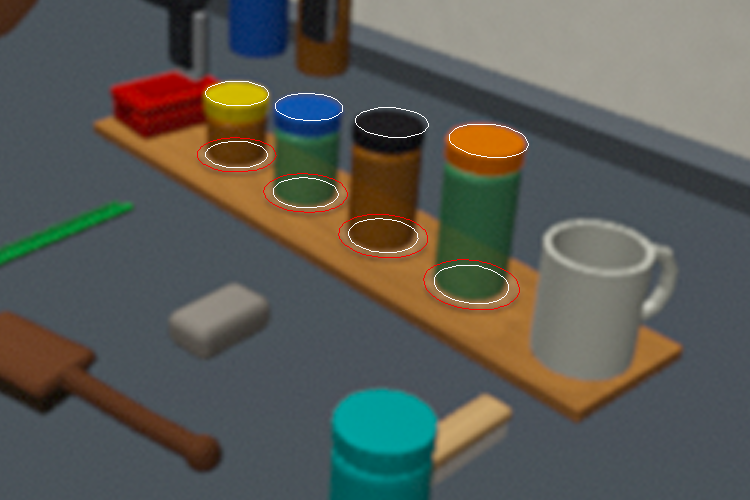

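The caps and feet fall on the model rings in both views, all four jars are upright, and the soap box and mug are in place.

```bash
python3 -m inch '[[0,0,0,0,0,0,0],[0,0,0,0,0,0,0],[0,0,0,0,0,0,0],[0,0,0,0,0,0,0],[0,0,0,0,0,0,0],[0,0,0,0,0,0,0],[0,0,0,0,0,0,0],[0,0,0,0,0,0,0]]'
python3 -c "
from cell import r
print(r.finish_job())"
```

```text
t: 25.75
ee_pos: [0.3934, -0.075, 0.2513]
tcp_rot: [3.142, 0.0, 1.496]
force: [0.1, -0.1, -1.3]
grip_width: 1.0
the job is handed in; nothing more can be done
None
```

All four jars are on the ledge in height order, and I handed the job in at about 26 s of the 104 s allowed. jar_60 is on coaster 1 next to the soap box, then jar_80 and jar_100, with jar_120 on coaster 4 next to the mug. I gripped each jar across the ledge, lowered it until I felt light contact (about 5–18 N), then released it.

**Final pictures:** the scene and side views show every jar upright, with cap and foot matching the expected outlines to about 1–3 px (roughly 2–7 mm). The tolerance is 12 mm. The soap box and mug look unmoved, though I judged that by eye and did not measure it. The gripper was clear of everything.

**Disagreement:** the cameras differed by 2–5 mm on the coaster positions, so I used values in between. I did not take a close-up picture after the last release. The job gives no verdict.

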